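Hang the bored wood slice behind the keeper of the display peg

TASK

Take the round wood slice with the hole in its middle out of the drying rack and hang it by its hole on the peg of the display stand: slide it in under the hanging keeper and press it firmly but gently, by feel, against the sprung pad until the keeper drops shut behind it. Leave it hanging freely on the peg with the keeper down; do not strain the stand (never push with more than 18 N), and leave everything else where it is.

Things in the scene. Friction and masses are not known exactly. Their poses are not given: they have to be found in the camera images.
- slice: round slice of pale wood with dark bark, standing upright in one of the rack's two slots: 92 mm diameter, 10 mm thick, a 22 mm round hole through its middle, about 0.08 to 0.15 kg. Origin at its centre (middle of the hole); y runs along its round axis (through the hole), z up. Can be gripped across its thickness by the top rim
- rack: fixed plywood drying rack, 120 (x) x 130 (y) mm. Two slots along its x, at y = -35 and +35 mm, 12 mm wide, side walls up to 42 mm above the table; a slice stands in each on a floor 12 mm above the table, its centre 56 to 58 mm above the table. Origin on the table under its middle
- stand: fixed display stand: base 130 (x) x 120 (y) mm, 14 mm thick; a wooden post 36 mm wide, top 144 mm above the table, whose front (y = 0) carries a level steel peg, 10 mm diameter, 55 mm long, pointing along the stand's -y, axis 130 mm above the table. A sprung pad sits round the peg's foot, a keeper hangs near its tip. Origin on the table under the peg's foot
- peg_tip (a point): the outer end of the peg, on its axis; same axes as the stand: y points inward along the peg to the post, z up. A slice resting on the peg has its centre 6 mm below the axis; hanging home it is 13 to 34 mm inward of the tip
- pad_face (a point): centre of the front face of the rubber pad round the peg's foot, 28 mm diameter, 37 mm inward of the peg's tip; it slides back up to 6 mm on a stiff spring: 5 N to start it, 5 N more per mm. The slice meets the pad just before it clears the keeper: with the hole's top riding on the peg, the keeper drops with the pad 1 to 2 mm back (some 9 to 13 N), later if the slice is held higher
- keeper (a joint): gravity keeper: steel flap 9 mm wide with a 5 mm thick round-ended rib, hanging from a hinge 7.5 mm inward of the peg's tip and 6 mm below its axis, down to 23 mm below the hinge; 30 g. 0 rad = straight down (shut; cannot swing outward); grows as it swings inward and up, to 1.6 rad under the peg. A slice pushed along the peg lifts it with the edge of its hole; it falls by itself
- plain_slice: the other round wood slice in the rack: same 92 mm diameter and 10 mm thickness, but solid, with no hole; not to be used. Origin at its centre, y along its round axis. Loose bystander
- candle: gold pillar candle, 48 mm diameter, 64 mm tall, standing; origin at the centre of its underside. Loose bystander
- glue_gun: black hot-glue gun on a grey foot, about 230 mm long, 130 mm tall; origin under its foot, x towards the nozzle. Loose bystander
- bead_jar: closed glass jar with a steel cap, 60 mm diameter, 85 mm tall; origin at the centre of its underside. Loose bystander
- birch_branch: dark piece of branch, 210 mm long (its x), 32 mm thick, lying; origin on the table under its middle. Loose bystander
- bauble: silver bauble with a flat foot, 54 mm diameter, 56 mm tall; origin at the centre of its underside. Loose bystander
- cinnamon: two brown cinnamon sticks tied side by side, 92 mm long (its x), 24 mm wide, 12 mm high, lying; origin on the table under the middle. Loose bystander
Mind the look-alikes: they are no part of the job. Leave any purple look-alike of the stand alone. Leave any yellow look-alike of the slice alone.

How it is judged (in metres and radians):
On the way, in this order (a step that is already met when the one before it is completed fails the run):
1. the slice has been lifted out of the rack (height (world z) of slice above 0.1 m), for 0.1 s.
2. the slice is on the peg and lifts the keeper (y of slice in the frame of peg_tip above 0.008 m and distance between slice and peg_tip below 0.05 m and value of joint keeper above 0.6 rad), for 0.1 s.
3. the slice is home and the keeper has dropped behind it (y of slice in the frame of peg_tip between 0.012 and 0.037 m and value of joint keeper below 0.2 rad), for 0.1 s.
At the end, for the whole second after the job is handed in: the slice hangs by its hole on the peg between keeper and pad (its centre 12 to 37 mm inward of the peg's tip, within 4 mm sideways, 3 to 9 mm below the peg's axis, its round axis within 0.2 rad of the peg's), at rest, and the keeper hangs down (below 0.2 rad) (all of step 3 and x of slice in the frame of peg_tip between -0.004 and 0.004 m and z of slice in the frame of peg_tip between -0.009 and -0.003 m and angle between the y axis of slice and the y axis of peg_tip, either way round below 0.2 rad and linear speed of slice below 0.03 m/s); the robot touches nothing.
It fails at once if the slice presses on the stand (peg, keeper or pad) with more than 18 N (contact force between slice and stand above 18 N).
It fails at once if the gripper pushes the stand with more than 18 N (contact force between the fingers and stand above 18 N).
It fails at once if another thing (plain slice, candle, glue gun, jar, branch, bauble, cinnamon) is moved by more than 30 mm (distance of any of plain_slice, candle, glue_gun, bead_jar, birch_branch, bauble, cinnamon from where it was at the start of the episode above 0.03 m).
It also fails if it takes over 64 s, if anything falls off the work surface, if the arm or the gripper's body presses on something with over 40 N, if the wrist force passes 120 N, or if a joint passes its speed limit or range.

ROBOT

A 7-joint arm with a two-finger parallel gripper is mounted at the origin on the work surface. World frame = base frame: x ahead of the robot, y to its left, z up, the work surface at z = 0. Lengths are in mm, angles in rad, forces in N, time in s.
With the tool pointing down it reaches from about 425 to 800 mm from the base axis. Payload 8.3 kg.
Tool frame: the origin (TCP) lies on the centre line of the jaws, within the pads' length; the fingertips stand 17 mm ahead of it and the grasp point (between the pads) lies 2 mm behind it; z points along the fingers, y is the line along which they close (so a half turn about z gives the same grasp; the last joint's range is limited). The gripper opens to 85 mm and grips with 20 to 120 N. Pads are 22 mm wide; open, the fingers measure 114 mm over their backs; the gripper's body (76 mm by 85 mm) begins 54 mm behind the grasp point. The pads swing forward as they close: fully open they stand 13 mm farther back than shut.
Start: joints at [-0.063, 0.383, 0.016, 1.37, -0.006, 1.388, -0.046], TCP at [624.983, 0.046, 248.279] pointing down, gripper open.
Joint ranges: [-2.95, 2.95], [-0.25, 2.06], [-1.52, 1.56], [0.18, 2.33], [-1.44, 4.58], [0.02, 2.06], [-3.01, 3.01]. Speed limits (rad/s): [2.39, 2.39, 3.01, 3.01, 3.14, 3.14, 3.14].

INTERFACE

Orientations are given as a rotation vector (axis times angle).
In Python, from station import env, solve_ik, read_state, cams, job gives the robot as it stands. Calls block until the motion is done:
- env.reach(position, orientation): joint-space move of the TCP to a pose.
- env.move_straight(position, rot=None, max_speed=150, threshold=None): straight line of the TCP; rot=None keeps the orientation; max_speed is the mean speed in mm/s. With threshold (N) it stops when the force on the tool has changed by that much, and returns True; else False.
- env.move_j(angles): joint-space move.
- env.set_gripper(opening, squeeze=None): finger opening in mm; squeeze is the grip in N (None keeps the last); returns when the fingers have stopped.
- env.dwell(seconds).
- solve_ik(position, orientation): joint angles nearest the present ones, or None.
- read_state(): the state.
- cams.capture(name): name is "scene" or "side" or "wrist"; returns the picture (420x560x3 uint8, red, green, blue); there is no depth.
- cams.camera_model(name): a dict with "mtx" (3x3 intrinsics, pixels), "view" (4x4, takes a point from world to camera coordinates). Camera axes: x right, y down, z forward; pixel columns grow to the right and rows downward; lengths in mm; the calibration is good to about 2 mm. The wrist camera is an equidistant fisheye: a pixel r from the principal point sees the ray r / f radians off the axis. A picture is of the moment at which its call begins: read the wrist's pose just before it. camera_model takes no time and is no camera call; for the wrist camera it gives the pose at the moment of the call.
A pose or a line that the arm cannot do raises env.PlanningError and nothing moves.
- job.hand_in(): hands the job in; it is judged then, once.
The state is a dict: "clock": time; "joint_pos": joint angles; "joint_velocities": joint speeds; "tau": joint torques, N m; "position": TCP position; "eef_rot": TCP orientation; "force": force on the tool from outside, world axes, zero at the start; "moment": the same for the moment, N m; "grip_width": finger opening in mm; "finger_force": force on a finger pad.
Only numpy, scipy, OpenCV 4.12 (cv2) and the standard library are available. Lean on these libraries where they do the work, as an engineer would, in place of code of your own. Each camera call takes 0.05 s, during which the arm holds its last target. There are 200 camera calls.

## Working session

There is one attempt and no reset: what is moved stays moved. The work goes in short steps, each a Python script; the robot and the scene stay as the last script left them, time stands still between calls to the robot, and variables do not carry over. Pictures are saved under pics/ and viewed, at most 10 in all, crops included, and the job is handed in when it is done.

```bash
mkdir -p pics; ls; python3 - <<'E'
from station import env, solve_ik, read_state, cams, job
import cv2
for n in ["scene","side"]:
    im=cams.capture(n); cv2.imwrite(f"pics/{n}0.png",cv2.cvtColor(im,cv2.COLOR_RGB2BGR))
    m=cams.camera_model(n); print(n,m["mtx"].round(1).tolist(),m["view"].round(3).tolist())
s=read_state(); print(s["clock"],s["eef_rot"],s["force"])
E
```

```text
pics
scene [[474.9, 0.0, 277.0], [0.0, 474.9, 210.4], [0.0, 0.0, 1.0]] [[-0.415, 0.91, -0.015, 69.38], [0.71, 0.314, -0.63, -348.239], [-0.568, -0.273, -0.776, 1655.481], [0.0, 0.0, 0.0, 1.0]]
side [[425.5, 0.0, 277.6], [0.0, 425.5, 207.2], [0.0, 0.0, 1.0]] [[-0.883, -0.469, 0.004, 567.436], [-0.318, 0.592, -0.741, 155.373], [0.345, -0.656, -0.672, 1158.461], [0.0, 0.0, 0.0, 1.0]]
0.1 [-2.22046608e+00 -2.22070057e+00  1.90305548e-03] [-0.00306225 -0.30720185  0.29440157]
```

View pics/scene0.png

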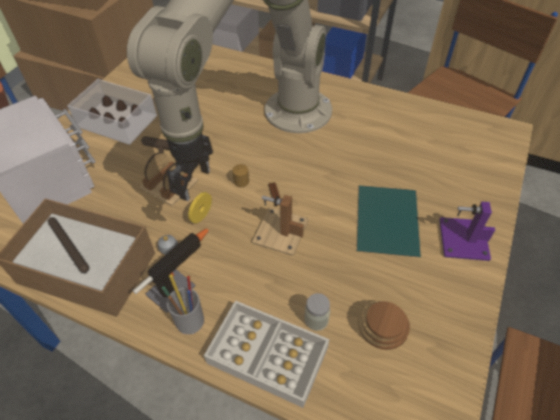

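View pics/side0.png

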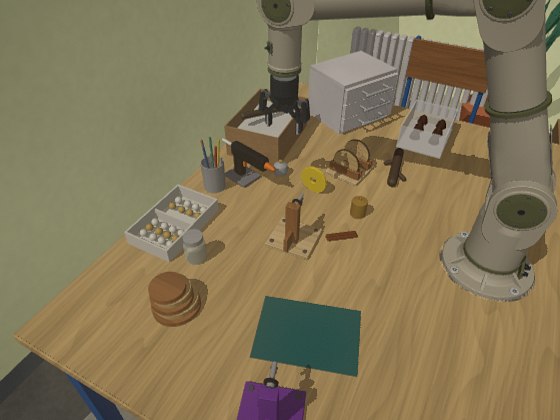

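The scene view shows the stand at about (283,220), the purple look-alike at (468,235) and the yellow look-alike slice at (199,208). The rack is partly hidden behind the gripper at (165,185). In the side view the rack is at (350,160) with two slices and the stand at (295,230). Next I'll take the wrist view and enlarged crops.

```bash
cat > h.py <<'E'
import numpy as np, cv2
from scipy.spatial.transform import Rotation as R
from station import env, solve_ik, read_state, cams, job
def ray(m,uv):
    K,V=m["mtx"],m["view"]
    x=(uv[0]-K[0,2])/K[0,0]; y=(uv[1]-K[1,2])/K[1,1]
    if m.get("fish"):
        r=np.hypot(x,y); d=np.array([x/r*np.sin(r),y/r*np.sin(r),np.cos(r)]) if r>0 else np.array([0,0,1.])
    else: d=np.array([x,y,1.])
    d=V[:3,:3].T@d; return -V[:3,:3].T@V[:3,3], d/np.linalg.norm(d)
def onz(m,uv,z):
    c,d=ray(m,uv); return c+d*(z-c[2])/d[2]
def tri(ms,uvs):
    A=np.zeros((3,3));b=np.zeros(3)
    cds=[ray(m,u) for m,u in zip(ms,uvs)]
    for c,d in cds:
        P=np.eye(3)-np.outer(d,d);A+=P;b+=P@c
    p=np.linalg.solve(A,b); return p,[np.linalg.norm(np.cross(p-c,d)) for c,d in cds]
def model(n):
    m=dict(cams.camera_model(n)); m["fish"]=(n=="wrist"); return m
def proj(m,p):
    q=m["view"][:3,:3]@np.asarray(p,float)+m["view"][:3,3]; K=m["mtx"]
    if m["fish"]:
        t=np.arctan2(np.hypot(*q[:2]),q[2]); n=q[:2]/np.hypot(*q[:2])*t
    else: n=q[:2]/q[2]
    return n*[K[0,0],K[1,1]]+K[:2,2]
def save(im,f): cv2.imwrite(f,cv2.cvtColor(im,cv2.COLOR_RGB2BGR))
E
python3 - <<'E'
from h import *
m=model("wrist"); im=cams.capture("wrist"); 
print(m["mtx"].round(1).tolist(),m["view"].round(3).tolist()); np.save("w0.npy",im); save(im,"pics/wrist0.png")
a=cv2.cvtColor(cv2.imread("pics/side0.png"),cv2.COLOR_BGR2RGB)
c1=cv2.resize(a[125:195,315:415],None,fx=4,fy=4,interpolation=cv2.INTER_CUBIC)
c2=cv2.resize(a[190:260,255:355],None,fx=4,fy=4,interpolation=cv2.INTER_CUBIC)
b=cv2.cvtColor(cv2.imread("pics/scene0.png"),cv2.COLOR_BGR2RGB)
c3=cv2.resize(b[135:235,120:220],(400,280),interpolation=cv2.INTER_CUBIC)
c3=cv2.resize(b[145:215,120:220],None,fx=4,fy=4,interpolation=cv2.INTER_CUBIC)
c4=cv2.resize(b[180:250,230:330],None,fx=4,fy=4,interpolation=cv2.INTER_CUBIC)
save(np.vstack([np.hstack([c1,c2]),np.hstack([c3,c4])]),"pics/crops.png")
s,c=model("side"),model("scene")
print(onz(s,(350,172),20),onz(s,(292,238),14),onz(c,(280,232),14),onz(s,(340,236),6))
E
```

```text
[[325.2, 0.0, 276.8], [0.0, 325.2, 206.5], [0.0, 0.0, 1.0]] [[1.0, 0.001, -0.001, -625.761], [0.001, -0.95, 0.312, -41.238], [-0.001, -0.312, -0.95, 380.289], [0.0, 0.0, 0.0, 1.0]]
[ 466.76245224 -186.86526758   20.        ] [504.18611625 173.45623316  14.        ] [512.59685335 167.14693607  14.        ] [388.95417367  93.96664103   6.        ]
```

View pics/crops.png

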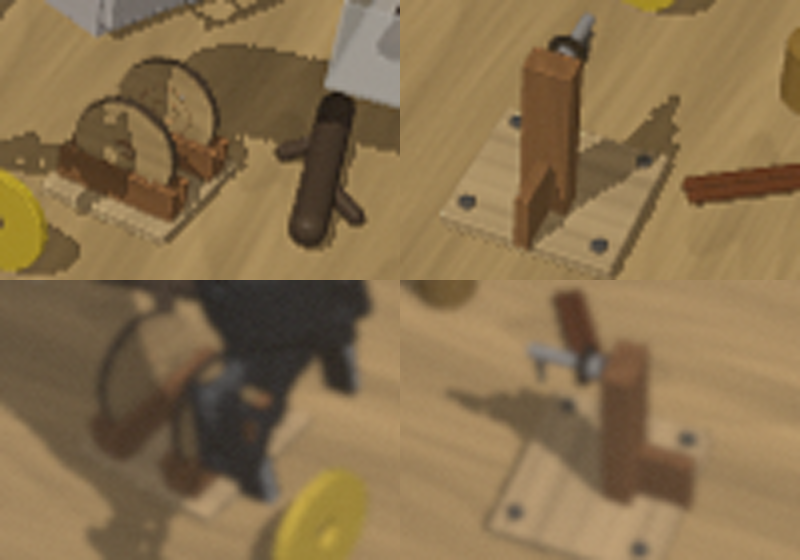

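View pics/wrist0.png

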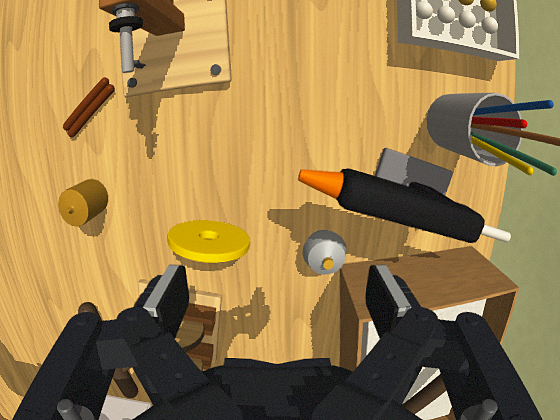

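The side crop shows two slices in the rack. The nearer one, at about (345,164), has a dark spot in its middle, which fits the hole. The farther one, at (357,148), looks plain. The peg points roughly along world -y and the slots run roughly along x. I'll look from above with the wrist turned ready for the grasp.

```bash
python3 - <<'E'
from h import *
import pickle
rot=[0,np.pi,0]; out=[]
for i,p in enumerate([(620,-190,260),(620,150,270),(600,110,270)]):
    env.reach(p,rot); env.dwell(0.2)
    m=model("wrist"); im=cams.capture("wrist"); out.append((m,im)); save(im,f"pics/v{i}.png")
pickle.dump(out,open("v.pkl","wb")); s=read_state(); print(s["clock"],s["joint_pos"])
# rough: where do expected things project
for m,_ in out: print((-m["view"][:3,:3].T@m["view"][:3,3]).round(1))
im=np.hstack([cv2.resize(o[1],(400,300)) for o in out[:2]]); save(im,"pics/pair.png")
E
```

```text
4.0833 [-0.03512196  0.35837148 -0.27138957  1.36643842  0.09448533  1.42948107
  1.26883502]
[ 541.7 -189.3  386.3]
[542.  148.7 396.2]
[521.6 111.1 396.2]
```

View pics/pair.png

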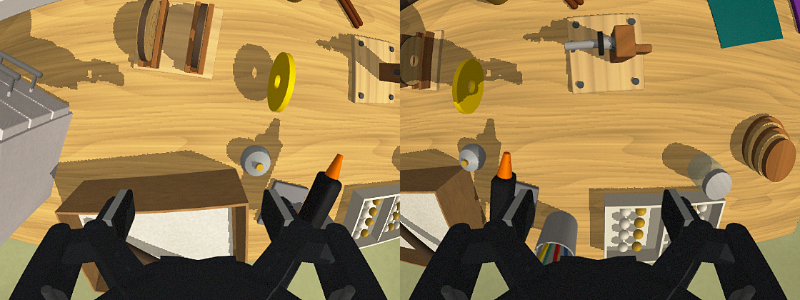

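In the wrist views the rack is at about (245,53) in view 0 and the stand at (280,63) in view 1, with the peg pointing left (-y). I'll enlarge both.

```bash
python3 - <<'E'
from h import *
import pickle
o=pickle.load(open("v.pkl","rb"))
a=cv2.resize(o[0][1][0:150,180:310],None,fx=3,fy=3,interpolation=cv2.INTER_CUBIC)
b=cv2.resize(o[1][1][0:150,215:345],None,fx=3,fy=3,interpolation=cv2.INTER_CUBIC)
save(np.hstack([a,b]),"pics/enl.png")
E
```

```text
(no output)
```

View pics/enl.png

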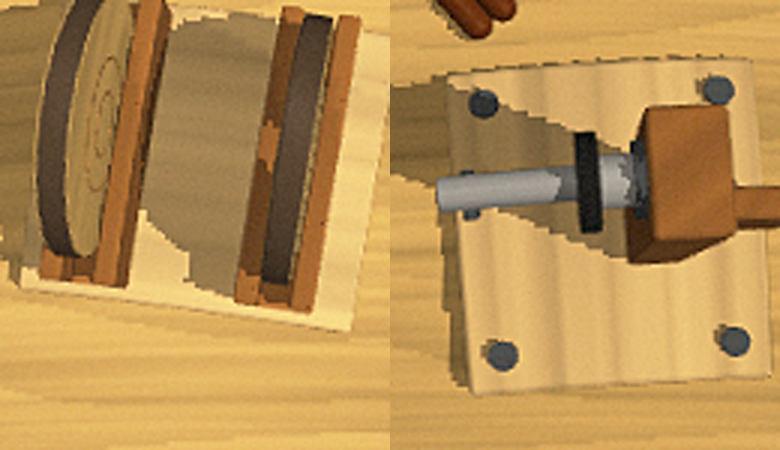

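The left slice shows a solid face with growth rings and no hole, so it is plain_slice. The right one, with its rim from (296,15) to (275,283) in the crop, is the target; it matches the side-view slice with the hole at (345,164). The peg runs left from the post at (645,175) to its tip at (439,194), and the black pad is at (588,182). Casting rays now.

```bash
python3 - <<'E'
from h import *
import pickle
o=pickle.load(open("v.pkl","rb")); m0,m1,m2=[x[0] for x in o]
A=lambda x,y:(x/3+180-1/3,y/3-1/3); B=lambda x,y:((x-390)/3+215-1/3,y/3-1/3)
for n,a in dict(Lnear=(240,300),Lfar=(285,8),Rnear=(312,310),Rfar=(358,15)).items(): print(n,onz(m0,A(*a),42).round(1))
for n,a in dict(rimnear=(275,283),rimfar=(318,15)).items(): print(n,onz(m0,A(*a),57).round(1))
for n,a in dict(cornerR=(350,330),cornerL=(22,290)).items(): print(n,onz(m0,A(*a),12).round(1),onz(m0,A(*a),0).round(1))
for n,a in dict(tip=(438,194),padaxis=(576,184)).items(): print(n,onz(m1,B(*a),130).round(1))
for n,a in dict(postFL=(651,106),postBL=(727,106),postFR=(640,236),postBR=(732,238)).items(): print(n,onz(m1,B(*a),144).round(1))
for n,a in dict(b1=(447,72),b2=(751,58),b3=(770,376),b4=(472,394)).items(): print(n,onz(m1,B(*a),14).round(1))
# masks for the peg in both views
for m,im in o[1:]:
    t=onz(m1,B(438,194),130); u,v=proj(m,t); print("tip px",u,v)
    c=im[int(v)-25:int(v)+25,int(u)-12:int(u)+60]
    hsv=cv2.cvtColor(c,cv2.COLOR_RGB2HSV); mk=((hsv[...,1]<60)&(hsv[...,2]>90)).astype(np.uint8)
    n,l,st,ce=cv2.connectedComponentsWithStats(mk); k=1+st[1:,4].argmax(); ys,xs=np.where(l==k)
    xs=xs+int(u)-12; ys=ys+int(v)-25
    cols=[(x,ys[xs==x].mean(),(xs==x).sum()) for x in sorted(set(xs))]
    tipx=cols[0][0]; print(st[k],[(int(x),round(float(y),1),int(n_)) for x,y,n_ in cols][::3])
    cc=[c for c in cols if tipx+2<=c[0]<=tipx+36]; f=np.polyfit([c[0] for c in cc],[c[1] for c in cc],1)
    a=onz(m,(tipx-.5,np.polyval(f,tipx)),130);b=onz(m,(tipx+36,np.polyval(f,tipx+36)),130)
    d=b-a; print(a.round(1),b.round(1),"yaw",np.arctan2(-d[0],d[1]))
E
```

```text
Lnear [ 537.5 -207.6   42. ]
Lfar [ 430.9 -192.2   42. ]
Rnear [ 541.1 -182.7   42. ]
Rfar [ 433.3 -166.8   42. ]
rimnear [ 532.  -195.2   57. ]
rimfar [ 438.3 -181.1   57. ]
cornerR [ 548.6 -167.7   12. ] [ 548.8 -167.     0. ]
cornerL [ 530.2 -293.8   12. ] [ 529.9 -297.2    0. ]
tip [508.9 111.1 130. ]
padaxis [507.  148.1 130. ]
postFL [487.9 167.1 144. ]
postBL [487.1 186.5 144. ]
postFR [522.3 164.2 144. ]
postBR [522.2 187.8 144. ]
b1 [444.8  98.2  14. ]
b2 [438.2 215.6  14. ]
b3 [566.2 223.9  14. ]
b4 [574.  106.9  14. ]
tip px 230.666666666667 64.33333333333434
[ 13  16  46  16 511] [(231, 64.0, 11), (234, 64.5, 12), (237, 64.0, 11), (240, 63.5, 12), (243, 63.5, 12), (246, 63.0, 11), (249, 63.0, 11), (252, 62.5, 12), (255, 62.5, 12), (258, 62.0, 11), (261, 62.0, 11), (264, 61.5, 12), (267, 61.5, 12), (270, 60.2, 8), (273, 59.0, 9), (276, 60.5, 8)]
[509.2 110.9 130. ] [507.1 140.3 130. ] yaw 0.06874762077119069
tip px 277.20579005495586 88.07819199228862
[ 13  18  47  14 522] [(278, 87.5, 10), (281, 88.5, 12), (284, 88.0, 11), (287, 88.0, 11), (290, 87.5, 12), (293, 87.5, 12), (296, 87.5, 12), (299, 87.5, 12), (302, 87.0, 11), (305, 87.0, 11), (308, 86.5, 12), (311, 86.5, 12), (314, 86.5, 12), (317, 86.0, 11), (320, 85.0, 9), (323, 86.0, 9)]
[509.2 111.3 130. ] [507.  140.7 130. ] yaw 0.07295220391158487
```

The numbers agree with the given sizes. The peg tip is at (509,111), tip to pad measures 37 mm, and the two views differ by 0.4 mm; stand yaw is about 0.065. The rack yaw is -0.144 and the slice centre is (485,-188), with a measured rim length of 95 mm against 92. Grasping now.

```bash
cat >> h.py <<'E'
def rv(yaw): return (R.from_euler('z',yaw)*R.from_rotvec([0,np.pi,0])).as_rotvec()
E
python3 - <<'E'
from h import *
p=np.array([485,-187.8,0]); r=rv(-0.144)
env.reach(p+[0,0,200],r); env.set_gripper(40)
print(env.move_straight(p+[0,0,101],max_speed=100,threshold=8))
env.set_gripper(0,90); s=read_state(); print(s["clock"],s["position"],s["grip_width"],s["finger_force"],s["force"])
f0=s["force"]
env.move_straight(p+[0,0,260],max_speed=100); env.dwell(0.2)
s=read_state(); print(s["clock"],s["position"],s["grip_width"],s["force"])
env.reach([509+0.065*45,111-45,220],rv(0.065)); env.dwell(.3)
s=read_state(); print(s["clock"],s["position"],s["grip_width"],s["force"],s["eef_rot"])
a=cams.capture("side");b=cams.capture("scene");c=cams.capture("wrist")
np.savez("g.npz",a=a,b=b,c=c)
ms,mc=model("side"),model("scene"); q=s["position"]-[0,0,44]
us=proj(ms,q).astype(int);uc=proj(mc,q).astype(int);print(us,uc)
f=lambda im,u:cv2.resize(im[max(u[1]-50,0):u[1]+50,u[0]-50:u[0]+50],(390,390),interpolation=cv2.INTER_CUBIC)
save(np.hstack([f(a,us),f(b,uc)]),"pics/g.png")
E
```

```text
False
7.3667 [ 485.65837692 -187.9988961   101.81748837] 7.658499098452056 89.43832039833069 [0.09067247 0.73322507 5.49141619]
9.3083 [ 484.89282419 -187.76289385  259.68104272] 7.769392119520969 [-0.20040256 -1.1064278  -0.58856875]
10.6167 [512.17277957  64.80031729 220.11016297] 7.264142749305442 [ 0.0495689   0.11046434 -0.36724341] [-9.87338287e-02  3.13980086e+00 -3.60280275e-04]
[308 171] [242 180]
```

View pics/g.png

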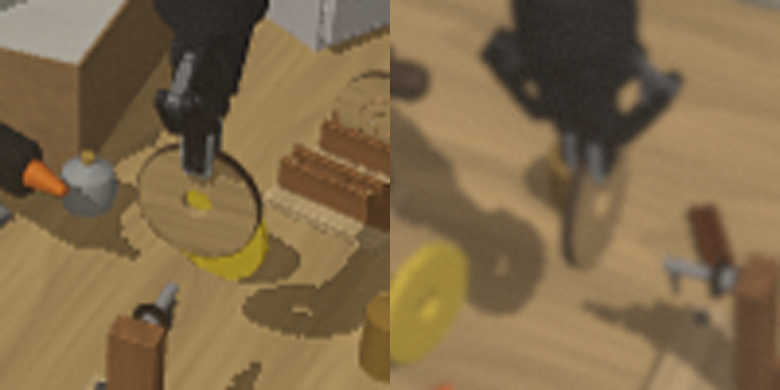

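The side crop shows the holed slice in the jaws, with its hole at (199,201), and the plain one still in the rack. The scene crop has the hole at (603,202). I'll triangulate the hole relative to the TCP, and the peg tip as a common reference.

```bash
python3 - <<'E'
from h import *
ms,mc=model("side"),model("scene"); s=read_state()
k=100/390
S=lambda x,y:(258+x*k,121+y*k); C=lambda x,y:(192+(x-390)*k,130+y*k)
p,e=tri([ms,mc],[S(199,201),C(603,202)]); print("hole",p.round(1),np.round(e,1),"rel TCP",(p-s["position"]).round(1))
p,e=tri([ms,mc],[S(173,290),C(671,262)]); print("tip",p.round(1),np.round(e,1))
# disc outline centre in side view
print("disc ctr",onz(ms,S(200,203),p[2]).round(1))
E
```

```text
hole [508.8  72.8 175.9] [2.3 2.3] rel TCP [ -3.2   7.2 -44.1]
tip [504.2 118.6 131. ] [1.2 1.2]
disc ctr [529.4  17.1 131. ]
```

Both cameras share the same offset between the hole and the peg tip. Once that is removed, the hole sits at about TCP + (1, 0, -44.5), as planned. Inserting onto the peg at a centre height of 126 mm.

```bash
cat >> h.py <<'E'
TIP=np.array([509.1,111.1,130.]); YAW=0.065; IN=np.array([-np.sin(YAW),np.cos(YAW),0]); H=44.5
def tcp(inw,zc): # slice centre inward of tip, centre height vs axis
    return TIP+IN*inw+[0,0,zc+H]
def st(tag=""):
    s=read_state(); d=s["position"]-TIP-[0,0,H]
    print(tag,round(s["clock"],2),"in %.2f side %.2f z %.2f"%(d@IN,d@[IN[1],-IN[0],0],d[2]),"F",np.round(s["force"],2),"Fin %.2f"%(s["force"]@IN),"w %.2f"%s["grip_width"]); return s
E
python3 - <<'E'
from h import *
env.move_straight(tcp(-30,-4),rot=rv(YAW),max_speed=80); env.dwell(.3); st("pre")
env.dwell(.1); st()
hit=env.move_straight(tcp(-2,-4),max_speed=40,threshold=4); env.dwell(.2); st(hit)
if not hit:
    hit=env.move_straight(tcp(18,-4),max_speed=25,threshold=4); env.dwell(.2); st(hit)
a=cams.capture("side");b=cams.capture("scene");ms,mc=model("side"),model("scene")
us=proj(ms,TIP).astype(int);uc=proj(mc,TIP).astype(int)
f=lambda im,u:cv2.resize(im[u[1]-30:u[1]+30,u[0]-30:u[0]+30],(390,390),interpolation=cv2.INTER_CUBIC)
save(np.hstack([f(a,us),f(b,uc)]),"pics/ins.png")
E
```

```text
pre 11.87 in -30.11 side 0.24 z -3.62 F [-0.25 -0.95 -1.13] Fin -0.94 w 7.77
 11.97 in -30.06 side 0.08 z -3.80 F [-0.61 -0.58 -0.78] Fin -0.54 w 7.23
False 13.02 in -2.37 side 0.03 z -4.02 F [0.5  0.03 0.03] Fin 0.00 w 7.52
False 14.17 in 17.79 side 0.03 z -4.00 F [-0.54  0.2  -1.7 ] Fin 0.24 w 7.40
```

View pics/ins.png

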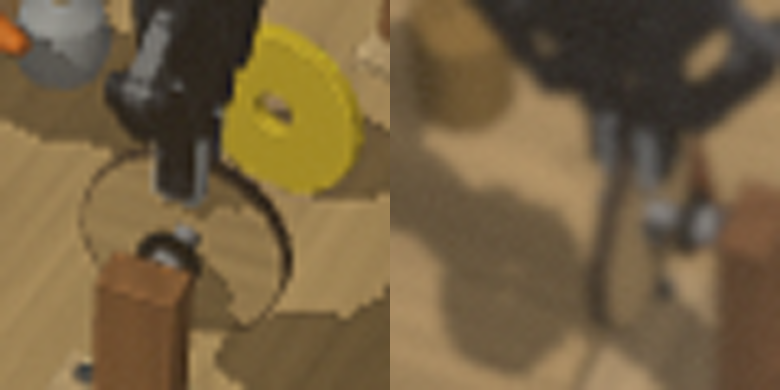

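Both crops show the peg through the slice's hole, with the slice between tip and pad and no contact force felt. Next I lower it by feel onto the peg, then push in small steps.

```bash
cat >> h.py <<'E'
def avg(n=8):
    F=[]
    for _ in range(n): env.dwell(.02); F.append(read_state()["force"])
    return np.mean(F,0)
E
python3 - <<'E'
from h import *
f0=avg(); z=-4.0; print(f0.round(2))
while z>-9:
    z-=.4; env.move_straight(tcp(18,z),max_speed=10,threshold=6); f=avg()-f0; print(round(z,1),f.round(2))
    if f[2]>1.5: break
st()
E
```

```text
[ 0.22 -0.21 -1.12]
-4.4 [-0.14 -0.04  0.22]
-4.8 [-0.35  0.11  0.91]
-5.2 [-1.82 -0.52  5.44]
 15.55 in 18.06 side 0.10 z -4.90 F [-2.45 -0.74  5.35] Fin -0.58 w 7.76
```

Contact comes at nominal z ≈ -4.8 and is stiff. I back off to a light touch and push inward by feel.

```bash
python3 - <<'E'
from h import *
z=-4.75; env.move_straight(tcp(18,z),max_speed=10); f=avg(); print(f.round(2))
b=np.array([0.22,-0.21,-1.12]); i=18
env.move_straight(tcp(26,z),max_speed=15,threshold=6); i=26
while i<40:
    f=avg(5)-b; fi=-(f@IN); print("%.1f in-force %.2f fz %.2f fx %.2f"%(i,fi,f[2],f[0]), "t%.1f"%read_state()["clock"])
    if fi>9.5 or f[2]>5: break
    i+=1 if fi<2 and i<31 else .35
    env.move_straight(tcp(i,z),max_speed=8,threshold=7)
st()
b2=cams.capture("scene");a=cams.capture("side");ms,mc=model("side"),model("scene")
uc=proj(mc,TIP).astype(int);us=proj(ms,TIP).astype(int);np.savez("p1.npz",a=a,b=b2)
f=lambda im,u:cv2.resize(im[u[1]-30:u[1]+30,u[0]-30:u[0]+30],(390,390),interpolation=cv2.INTER_CUBIC)
save(np.hstack([f(a,us),f(b2,uc)]),"pics/p1.png")
E
```

```text
[-0.18 -0.05  1.78]
26.0 in-force -0.86 fz 2.42 fx 0.17 t16.7
27.0 in-force 0.28 fz 3.11 fx -0.43 t17.1
28.0 in-force 1.17 fz 2.21 fx 0.02 t17.4
29.0 in-force 0.68 fz 2.69 fx 0.11 t17.8
30.0 in-force 0.15 fz 2.19 fx 0.00 t18.1
31.0 in-force 0.49 fz 2.32 fx -0.18 t18.5
31.4 in-force 0.83 fz 2.39 fx -0.32 t18.8
31.7 in-force 0.69 fz 2.15 fx 0.22 t19.2
32.1 in-force 0.45 fz 2.01 fx -0.24 t19.5
32.4 in-force 0.89 fz 2.01 fx -0.43 t19.8
32.8 in-force 2.65 fz 2.41 fx -0.15 t20.2
33.1 in-force 4.78 fz 3.07 fx -0.38 t20.5
33.5 in-force 5.85 fz 3.82 fx -0.48 t20.8
33.8 in-force 6.31 fz 3.87 fx -0.52 t21.2
34.2 in-force 6.86 fz 4.30 fx -0.76 t21.5
34.5 in-force 7.27 fz 4.20 fx -0.64 t21.8
34.9 in-force 7.72 fz 5.04 fx -0.82 t22.2
 22.16 in 33.24 side 0.05 z -4.76 F [-1.29 -7.51  3.71] Fin -7.41 w 7.49
```

The slice meets the pad at about 32.4, as predicted. I'll ease z up a little to relieve the peg load and keep pushing. Along the way I'll compare wrist-camera frames around the keeper to catch its drop.

```bash
python3 - <<'E'
from h import *
import pickle
b=np.array([0.22,-0.21,-1.12]); i=34.9; z=-4.6
kp=[TIP+IN*7.5+[0,0,-h] for h in (10,14,18,22,26)]
frames=[]
env.move_straight(tcp(i,z),max_speed=5)
prev=None
while True:
    f=avg(5)-b; fi=-(f@IN); m=model("wrist"); im=cams.capture("wrist"); u=[proj(m,k) for k in kp]; c=np.mean(u,0).astype(int)
    roi=cv2.GaussianBlur(im[c[1]-30:c[1]+30,c[0]-30:c[0]+30],(3,3),0).astype(int); frames.append((m,im,c))
    d=0 if prev is None else (np.abs(roi-prev).sum(2)>60).sum(); prev=roi
    print("%.2f in %.2f fz %.2f fx %.2f diff %d t%.1f"%(i,fi,f[2],f[0],d,read_state()["clock"]),c)
    if fi>12.3 or np.linalg.norm(f)>14.5 or d>60: break
    i+=.4; env.move_straight(tcp(i,z),max_speed=5)
    if i>42: break
pickle.dump(frames,open("fr.pkl","wb"))
st()
e=[cv2.resize(im[c[1]-50:c[1]+50,c[0]-50:c[0]+50],(390,390),interpolation=cv2.INTER_CUBIC) for _,im,c in (frames[0],frames[-1])]
save(np.hstack(e),"pics/k.png")
E
```

```text
34.90 in 8.19 fz 3.66 fx -0.16 diff 0 t22.6 [235 234]
35.30 in 8.78 fz 3.75 fx -0.49 diff 5 t23.0 [235 234]
35.70 in 9.74 fz 4.53 fx -0.66 diff 2 t23.4 [235 234]
36.10 in 10.14 fz 4.32 fx -0.55 diff 401 t23.8 [234 234]
 23.79 in 33.73 side 0.05 z -4.73 F [ -0.74 -10.35   3.02] Fin -10.28 w 7.92
```

View pics/k.png

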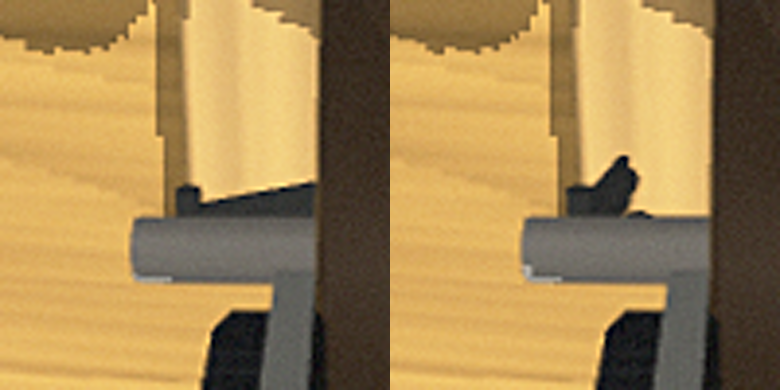

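The left crop (before) shows the keeper lifted under the peg and reaching to the slice. The right crop (after) shows it falling clear, swung down from its hinge at (580,200). I'll confirm by pixels that it is shut, ease off the pad and release.

```bash
cat >> h.py <<'E'
def keeper(): # which keeper angles have dark pixels along its length
    m=model("wrist"); im=cams.capture("wrist").astype(int).sum(2); r={}
    for a in (0,.2,.4,.6,.8,1.,1.2):
        v=[]
        for h in (16,18,20,22):
            p=TIP+IN*(7.5+h*np.sin(a))+[0,0,-6-h*np.cos(a)]; u=proj(m,p).round().astype(int); v.append(int(im[u[1],u[0]]))
        r[a]=v
    return r
E
python3 - <<'E'
from h import *
env.dwell(.3); st("held")
for a,v in keeper().items(): print(a,v)
i0=33.73
env.move_straight(tcp(33,-4.6),max_speed=8); env.dwell(.2); st("eased")
env.move_straight(tcp(32,-4.6),max_speed=8); f=avg()-[0.22,-0.21,-1.12]; print("eased",f.round(2)); st()
for a,v in keeper().items(): print(a,v)
E
```

```text
held 24.09 in 33.74 side 0.05 z -4.77 F [-0.78 -9.9   3.91] Fin -9.83 w 8.01
0 [115, 113, 98, 85]
0.2 [86, 152, 149, 439]
0.4 [522, 559, 562, 568]
0.6 [567, 568, 578, 578]
0.8 [577, 579, 571, 556]
1.0 [588, 567, 559, 465]
1.2 [375, 587, 491, 142]
eased 24.88 in 32.60 side 0.00 z -4.71 F [-0.38 -5.98  0.56] Fin -5.94 w 7.38
eased [ 0.72 -1.44  0.33]
 25.29 in 32.45 side -0.03 z -4.69 F [ 0.19 -1.11 -1.12] Fin -1.12 w 7.39
0 [114, 129, 115, 73]
0.2 [99, 73, 238, 452]
0.4 [547, 558, 574, 568]
0.6 [559, 556, 583, 578]
0.8 [578, 577, 569, 551]
1.0 [582, 562, 552, 120]
1.2 [385, 574, 341, 144]
```

The keeper hangs at 0 rad. Releasing and withdrawing.

```bash
python3 - <<'E'
from h import *
env.move_straight(tcp(30.5,-4.7),max_speed=8); f=avg()-[0.22,-0.21,-1.12]; print(f.round(2))
env.set_gripper(26); env.dwell(.2); st("open")
p=read_state()["position"]; env.move_straight(p+[0,0,25],max_speed=40); env.move_straight(p+[0,0,110],max_speed=100); env.dwell(1.5); st("up")
m=model("wrist"); w=cams.capture("wrist"); a=cams.capture("side"); ms=model("side")
c=proj(m,TIP+IN*25).astype(int); us=proj(ms,TIP).astype(int); print(c)
e=cv2.resize(w[max(c[1]-60,0):c[1]+60,c[0]-60:c[0]+60],(390,390),interpolation=cv2.INTER_CUBIC)
g=cv2.resize(a[us[1]-40:us[1]+40,us[0]-40:us[0]+40],(390,390),interpolation=cv2.INTER_CUBIC)
save(np.hstack([e,g]),"pics/fin.png")
E
```

```text
[-0.52  0.43  0.57]
open 26.33 in 30.48 side 0.03 z -4.67 F [ 0.58 -0.51  0.45] Fin -0.55 w 26.11
up 29.61 in 30.46 side 0.03 z 105.33 F [-0.66  0.48 -0.26] Fin 0.52 w 26.07
[270 193]
```

View pics/fin.png

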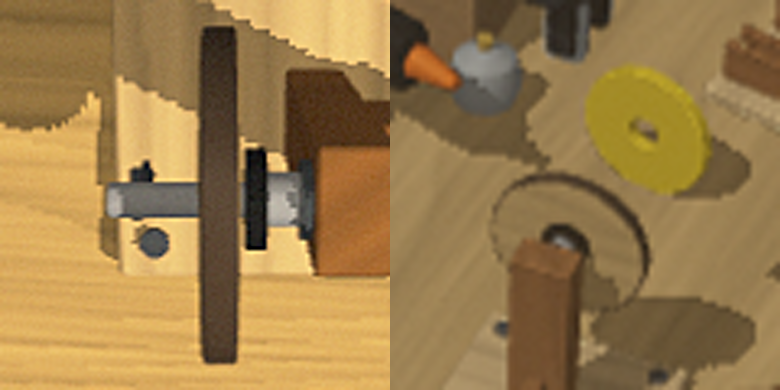

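The slice hangs square on the peg, at about (218,195) in the left crop. It sits between the keeper, which is down at (142,172), and the pad at (256,197), and the gripper is clear.

```bash
python3 -c "
from station import job
print(job.hand_in())"
```

```text
the job is handed in; nothing more can be done
None
```

The holed slice hangs on the peg with the keeper shut behind it, pressed in with about 10 N against the pad; I handed the job in at about 30 s, and it returned no verdict.

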